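# Tip a cover plate out of its caddy and lay it on the polishing block

## Task

In the guitar workshop, get the square-cornered cover plate (solid, with only four small screw holes) ready for polishing: press its end at the caddy's low-walled side so that the other end tips up and stays up. Then take it by the raised end, lift it out and lay it flat, centred and lengthwise on the cork-topped polishing block, and let go. Leave the other two plates lying in their pockets.

Things in the scene. Friction and masses are not known exactly. Their poses are not given: they have to be found in the camera images.
- cover_plate_center (a point): Steel cover plate: loose solid square-cornered rectangle 110 x 44 x 4 mm (x, y, z), 0.1 kg, four screw holes; this is its centre. It lies flush in a pocket of a fixed plywood caddy, top 36 mm over the bench. Press its top about 42 mm from the centre towards -x (the robot; caddy wall only 20 mm high there) with 4 to 10 N: that end sinks, the +x end rises 30 mm (29 degrees) and stays up.
- block_top (a point): Polishing block: fixed wooden block with a cork top, 85 mm long (x), 32 mm wide (y), 45 mm high, narrower than the plate so that fingers reach down past both its sides. The point is the centre of its top face; x runs along its length.
- control_plate_center (a point): Bystander in another pocket: steel control plate, 110 x 44 x 4 mm, half-round ends, a slot and two round holes; this is its centre. The caddy has three parallel pockets 60 mm apart sideways, 36 mm high, 3 mm clearance round each plate; in each a plate rests on a stiff tongue that rocks about an axle along y, 10 mm from the plate's centre towards -x, and stays where it is left.
- pickup_ring_center (a point): Bystander in the remaining pocket: steel pickup ring, 110 x 44 x 4 mm, a rectangular frame with a large open window; this is its centre. In every pocket the tongue is 28 mm wide, narrower than the plate, and the plate's last 20 mm at +x overhang it: once tipped up, a plate can be pinched there across its 44 mm width, about 40 mm from its centre.
Mind the look-alikes: they are no part of the job. Leave any green or purple look-alike of the part that bears cover_plate_center alone.

How it is judged:
By the outcome, as a careful person would: the job done as asked, in the order asked, and still so for the second after the job is handed in, with the robot touching nothing.
It also fails if it takes over 64 s, if anything falls off the work surface, if the arm or the gripper's body presses on something with over 40 N, if the wrist force passes 120 N, or if a joint passes its speed limit or range.

## Robot

A 6-joint arm with a two-finger parallel gripper is mounted at the origin on the work surface. World frame = base frame: x ahead of the robot, y to its left, z up, the work surface at z = 0. Lengths are in m, angles in rad, forces in N, time in s.
With the tool pointing down it reaches from about 0.275 to 0.725 m from the base axis. Payload 5.6 kg.
Tool frame: the origin (TCP) lies on the centre line of the jaws, within the pads' length; the fingertips stand 17 mm ahead of it and the grasp point (between the pads) lies 2 mm behind it; z points along the fingers, y is the line along which they close (so a half turn about z gives the same grasp; the last joint's range is limited). The gripper opens to 85 mm and grips with 20 to 120 N. Pads are 22 mm wide; open, the fingers measure 114 mm over their backs; the gripper's body (76 mm by 85 mm) begins 54 mm behind the grasp point. The pads swing forward as they close: fully open they stand 13 mm farther back than shut.
Start: joints at [1.563, 0.255, 0.108, 0, -1.424, -0.285], TCP at [0.159, 0.527, 0.248] pointing down, gripper open.
Joint ranges: [-2.95, 2.95], [-1.21, 1.97], [-1.09, 1.5], [-2.87, 1.71], [-2.94, -0.07], [-3.05, 3.05]. Speed limits (rad/s): [2.57, 2.57, 3.14, 3.14, 3.14, 3.14].

## Interface

Orientations are given as a rotation vector (axis times angle).
In Python, from workcell import manip gives the robot as it stands.
- The arm moves only by the tool carry_out, never from a script. Its argument "deltas" is a list of rows, each a list of 7 numbers: the shift along the tool's x, y, z in cm, then the turn, a rotation vector about the tool's x, y, z in units of 5 degrees (1.0 is 5 degrees), then the closure in counts, from 0 (fully open) to 255 (shut). A call has 1 to 20 rows; each row is the pose to reach, as a shift and turn from the pose commanded when the call began, along the tool's axes at that moment; what a row does not reach only later rows make up. A row lasts 1/12 s, in which the tool goes at most 41.7 mm and 7.16 degrees, less where a joint would pass 70% of its speed; a pose out of reach is approached as far as the arm can. A call with a gripper value outside its range is refused whole. The fingers move at their own pace and stop on an object; "force" is the grip in N (left out, the last holds). Time passes only in rows, so rows that repeat a pose let the fingers close. It gives the time, the measured TCP pose, the force, the opening and the grip force at its end, in the units of the state.
- manip.get_obs(): the state, without advancing time (a new reading comes with each control period).
- manip.capture(name): name is "side" or "top" or "wrist"; returns a dict with "color" (420x560x3 uint8, red, green, blue), "K" (3x3 intrinsics, pixels), "extrinsics" (4x4, takes a point from world to camera coordinates). Camera axes: x right, y down, z forward; pixel columns grow to the right and rows downward; lengths in m; the calibration is good to about 2 mm. A picture is of the moment at which its call begins. There is no depth.
- manip.sign_off(): hands the job in; it is judged then, once.
The state is a dict: "t": time; "qpos": joint angles; "joint_vel": joint speeds; "effort": joint torques, N m; "eef_pos": TCP position; "tcp_rot": TCP orientation; "wrist_force": force on the tool from outside, world axes, zero at the start; "torque": the same for the moment, N m; "grip_width": opening from 0.0 (shut) to 1.0 (fully open); "grasp_force": force on a finger pad.
Only numpy, scipy, OpenCV 4.12 (cv2) and the standard library are available. Lean on these libraries where they do the work, as an engineer would, in place of code of your own. Each camera call takes 0.05 s, during which the arm holds its last target. There are 200 camera calls.

## Working session

There is one attempt and no reset: what is moved stays moved. The work goes in short steps, Python scripts to look and compute and a tool call to move; the robot and the scene stay as the last step left them, time stands still between calls to the robot, and variables do not carry over. Pictures are saved under pics/ and viewed, at most 10 in all, crops included, and the job is handed in when it is done.

Besides the shell and the picture viewer there is one more tool, called after "Call:" in YAML: its name, and indented under it one key for each argument. carry_out: Moves the arm, as the interface text tells. Its arguments: {"type":"object","properties":{"deltas":{"type":"array"},"force":{"type":"number"}},"required":["deltas"]}

```bash
mkdir -p pics
cat > h.py <<'E'
import numpy as np, cv2
from workcell import manip
from scipy.spatial.transform import Rotation as R
def ray(c,u,v,z):
    K,E=np.array(c["K"]),np.array(c["extrinsics"]); Rm,t=E[:3,:3],E[:3,3]
    o=-Rm.T@t; d=Rm.T@np.linalg.solve(K,[u,v,1.]); return o+d*(z-o[2])/d[2]
def proj(c,p):
    E=np.array(c["extrinsics"]); q=np.array(c["K"])@(E[:3,:3]@np.array(p)+E[:3,3]); return q[:2]/q[2]
def save(c,n): cv2.imwrite(f"pics/{n}.png",cv2.cvtColor(c["color"],cv2.COLOR_RGB2BGR))
def delta(p,rot=None,o=None):
    o=o or manip.get_obs(); Rt=R.from_rotvec(o["tcp_rot"])
    d=Rt.inv().apply(np.array(p)-o["eef_pos"])*100
    w=np.zeros(3) if rot is None else (Rt.inv()*rot).as_rotvec()/np.radians(5)
    return np.round(np.r_[d,w],2)
E
python3 - <<'E'
from h import *
a=manip.capture("top");b=manip.capture("side")
save(a,"top0");save(b,"side0")
o=manip.get_obs();print(o["t"],o["eef_pos"],o["tcp_rot"],np.round(R.from_rotvec(o["tcp_rot"]).as_matrix(),2))
E
```

```text
0.1 [0.15859011 0.52619773 0.24748512] [ 3.10624932e+00 -4.58166382e-01 -2.28587283e-04] [[ 0.96 -0.29 -0.  ]
 [-0.29 -0.96 -0.  ]
 [ 0.    0.   -1.  ]]
```

View pics/top0.png

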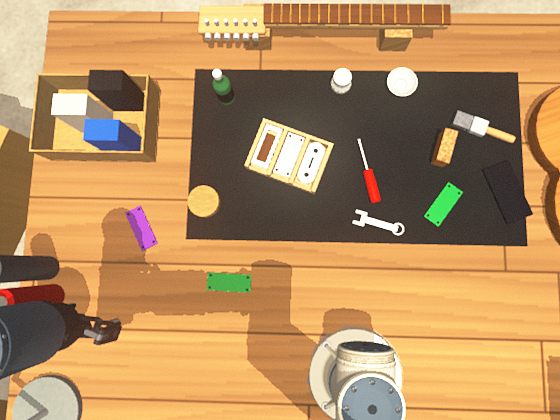

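View pics/side0.png

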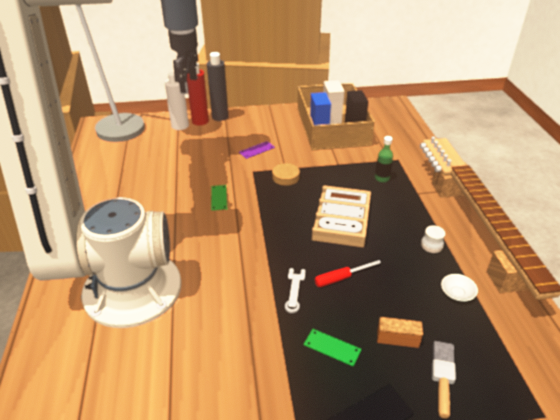

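The top view shows the caddy near (290,155). Its pockets hold the pickup ring at (266,147), a plain plate at (289,155) and a slotted control plate at (313,163). The cork block is at (445,147). Green look-alikes lie at (444,204) and (229,282), and a purple one at (142,228). The plain plate in the middle pocket fits the description. I'll confirm it in an enlarged crop.

Run:
```python
from h import *
a=manip.capture("top");b=manip.capture("side")
def crop(c,x,y,w,h,s): return cv2.resize(cv2.cvtColor(c["color"][y:y+h,x:x+w],cv2.COLOR_RGB2BGR),(w*s,h*s),interpolation=cv2.INTER_CUBIC)
A=crop(a,240,112,100,84,4);B=crop(a,420,112,50,84,4)
C=crop(b,305,175,75,75,4)[:264]; D=crop(b,365,305,75,66,4)
cv2.imwrite("pics/crop0.png",np.vstack([np.hstack([A,B]),np.hstack([C,D])]))
for n,c in(("top",a),("side",b)):
    E=np.array(c["extrinsics"]);print(n,-E[:3,:3].T@E[:3,3])
img=a["color"];hsv=cv2.cvtColor(img,cv2.COLOR_RGB2HSV)
m=((hsv[...,1]<50)&(hsv[...,2]>150)).astype(np.uint8);m[:, :240]=0;m[:,335:]=0;m[:112]=0;m[196:]=0
for k in cv2.findContours(m,0,2)[0]:
    if cv2.contourArea(k)>60:
        r=cv2.minAreaRect(k);p=np.array([ray(a,*q,.036) for q in cv2.boxPoints(r)]);print("white",r,p.mean(0).round(4),np.round(p[:,:2],4).tolist())
m=((hsv[...,1]>70)&(hsv[...,2]>80)).astype(np.uint8);
for (x0,y0,x1,y1,z) in((240,112,340,196,.036),(425,120,470,172,.045)):
    q=np.zeros_like(m);q[y0:y1,x0:x1]=m[y0:y1,x0:x1]
    k=max(cv2.findContours(q,0,2)[0],key=cv2.contourArea)
    r=cv2.minAreaRect(k);p=np.array([ray(a,*t,z) for t in cv2.boxPoints(r)]);print(r,p.mean(0).round(4),np.round(p[:,:2],4).tolist())
print(ray(a,370,382,.1))
```

```text
top [0.26804251 0.14774543 1.00313551]
side [ 0.22973992 -0.83140336  0.89038817]
white ((310.5689697265625, 162.32757568359375), (18.383838653564453, 43.26701354980469), 21.801406860351562) [0.5153 0.1161 0.036 ] [[0.4716, 0.1568], [0.5758, 0.1183], [0.5586, 0.0751], [0.4551, 0.114]]
white ((288.6207275390625, 154.44827270507812), (17.826751708984375, 43.45270538330078), 21.801406860351562) [0.5347 0.1715 0.036 ] [[0.4903, 0.2117], [0.5955, 0.1735], [0.5788, 0.1312], [0.4741, 0.1698]]
white ((266.31036376953125, 145.72415161132812), (17.826751708984375, 43.45271301269531), 21.801410675048828) [0.5565 0.2284 0.036 ] [[0.5118, 0.2685], [0.6177, 0.2308], [0.6009, 0.1882], [0.4955, 0.2263]]
((287.9520568847656, 155.79452514648438), (77.48124694824219, 56.29679489135742), 20.556045532226562) [0.5316 0.1737 0.036 ] [[0.4961, 0.2885], [0.6346, 0.243], [0.5657, 0.0576], [0.4302, 0.1056]]
((444.3302001953125, 147.09432983398438), (18.54367446899414, 40.10927963256836), 15.945395469665527) [ 0.557 -0.214  0.045] [[0.5136, -0.1775], [0.6127, -0.2071], [0.6001, -0.2507], [0.5015, -0.2206]]
[ 0.01138571 -0.01790622  0.1       ]
```

View pics/crop0.png

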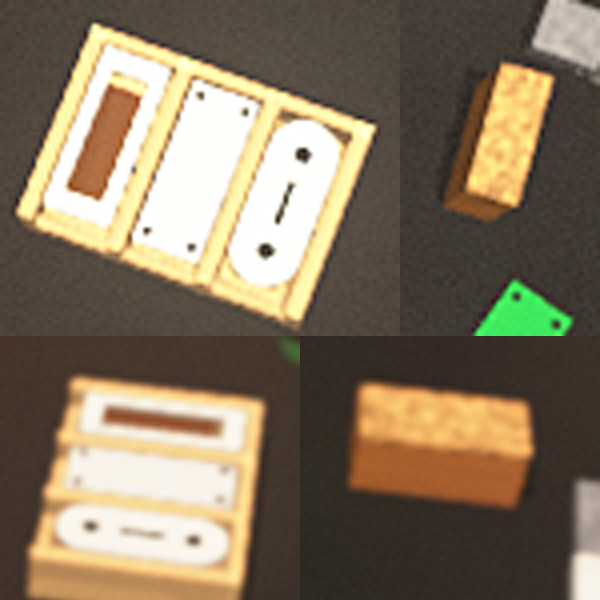

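The enlarged crop confirms it. The middle plate at (196,170) is solid and square-cornered with four screw holes. On its left is the frame with a window, and on its right the slotted, half-round one. The lower caddy wall faces the robot. Three plates 60 mm apart at z = 36 mm match the given sizes. Next I'll go above the plate and take one close look.

```bash
cat >> h.py <<'E'
def toolrot(yaw,pitch=0):  # tool down, x along yaw; pitch>0 raises tool x (deg)
    return R.from_euler("z",yaw,degrees=True)*R.from_euler("x",180,degrees=True)*R.from_euler("y",pitch,degrees=True)
E
python3 - <<'E'
from h import *
a=manip.capture("top");b=manip.capture("side")
c=np.array([ray(a,420+x/4,112+y/4,.045) for x,y in((100,65),(153,78),(120,207),(67,195))])
print(c.round(4),c.mean(0)); d=c[0]+c[1]-c[2]-c[3];print(np.degrees(np.arctan2(d[1],d[0])),np.linalg.norm(d)/2)
c=np.array([ray(b,365+(x-300)/4,305+(y-336)/4,.045) for x,y in((360,384),(530,400),(531,456),(351,434))])
print(c.round(4),c.mean(0))
print(toolrot(0,10).as_matrix().round(2))
print(delta([.505,.178,.2],toolrot(-20)))
E
```

```text
[[ 0.6051 -0.217   0.045 ]
 [ 0.5972 -0.2494  0.045 ]
 [ 0.5146 -0.2265  0.045 ]
 [ 0.5217 -0.1944  0.045 ]] [ 0.55965174 -0.22182888  0.045     ]
-15.303453594191055 0.08603372554620119
[[ 0.5299 -0.1936  0.045 ]
 [ 0.6141 -0.2165  0.045 ]
 [ 0.6021 -0.2502  0.045 ]
 [ 0.5161 -0.2238  0.045 ]] [ 0.56552479 -0.22102996  0.045     ]
[[ 0.98  0.    0.17]
 [ 0.   -1.   -0.  ]
 [ 0.17  0.   -0.98]]
[ 4.322e+01  2.336e+01  4.820e+00  1.000e-02 -0.000e+00  6.400e-01]
```

Call:
carry_out:
  deltas:
    - [43.2,23.4,4.8,0,0,0.64,255]
    - [43.2,23.4,4.8,0,0,0.64,255]
    - [43.2,23.4,4.8,0,0,0.64,255]
    - [43.2,23.4,4.8,0,0,0.64,255]
    - [43.2,23.4,4.8,0,0,0.64,255]
    - [43.2,23.4,4.8,0,0,0.64,255]
    - [43.2,23.4,4.8,0,0,0.64,255]
    - [43.2,23.4,4.8,0,0,0.64,255]
    - [43.2,23.4,4.8,0,0,0.64,255]
    - [43.2,23.4,4.8,0,0,0.64,255]
    - [43.2,23.4,4.8,0,0,0.64,255]
    - [43.2,23.4,4.8,0,0,0.64,255]
    - [43.2,23.4,4.8,0,0,0.64,255]
    - [43.2,23.4,4.8,0,0,0.64,255]
    - [43.2,23.4,4.8,0,0,0.64,255]
    - [43.2,23.4,4.8,0,0,0.64,255]
    - [43.2,23.4,4.8,0,0,0.64,255]

```text
t: 1.72
eef_pos: [0.5043, 0.1788, 0.2006]
tcp_rot: [-3.094, 0.542, -0.001]
wrist_force: [-0.4, -0.5, 0.3]
grip_width: 0.003
grasp_force: 0.0
```

Run:
```python
from h import *
w=manip.capture("wrist");save(w,"w1");img=w["color"]
hsv=cv2.cvtColor(img,cv2.COLOR_RGB2HSV)
m=((hsv[...,1]<50)&(hsv[...,2]>150)).astype(np.uint8)
for k in cv2.findContours(m,0,2)[0]:
    if cv2.contourArea(k)>800:
        r=cv2.minAreaRect(k);p=np.array([ray(w,*q,.036) for q in cv2.boxPoints(r)]);print(np.round(r[0]),p.mean(0).round(4),np.round(p[:,:2],4).tolist())
o=manip.get_obs();print(o["t"],o["eef_pos"],o["tcp_rot"],o["wrist_force"])
```

```text
[507. 224.] [ 0.3902 -0.0346  0.036 ] [[0.4238, 0.0148], [0.3912, -0.087], [0.3561, -0.0856], [0.3896, 0.0195]]
[274. 155.] [0.5371 0.1701 0.036 ] [[0.4942, 0.2116], [0.5956, 0.1718], [0.5809, 0.1311], [0.4777, 0.166]]
[336. 155.] [0.5172 0.1139 0.036 ] [[0.4744, 0.154], [0.5773, 0.1158], [0.5611, 0.0763], [0.4561, 0.1097]]
[211. 154.] [0.5589 0.228  0.036 ] [[0.6171, 0.2288], [0.6041, 0.1872], [0.5001, 0.2246], [0.5145, 0.2714]]
1.7667 [0.50429436 0.1788066  0.20062993] [-3.09397021e+00  5.41996483e-01 -6.08783084e-04] [ 0.74434431 -0.23541419  0.63189421]
```

View pics/w1.png

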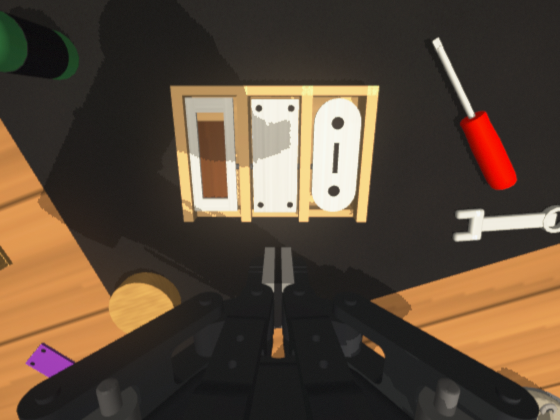

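The close view shows the plain plate at (274,155) between the ring (211,154) and the control plate (336,155), with the shut fingertips at (277,250). The centre comes to about (0.536, 0.171), which agrees with the top view within 2 mm.

Run:
```python
from h import *
print(delta([.4956,.1857,.057],toolrot(-20)))
```

```text
[-1.060e+00 -3.400e-01  1.436e+01 -1.000e-02 -0.000e+00  3.000e-02]
```

Call:
carry_out:
  deltas:
    - [-1.1,-0.35,4,0,0,0,255]
    - [-1.1,-0.35,8,0,0,0,255]
    - [-1.1,-0.35,11,0,0,0,255]
    - [-1.1,-0.35,13,0,0,0,255]
    - [-1.1,-0.35,14,0,0,0,255]
    - [-1.1,-0.35,14.3,0,0,0,255]
    - [-1.1,-0.35,14.3,0,0,0,255]
    - [-1.1,-0.35,14.3,0,0,0,255]

```text
t: 2.43
eef_pos: [0.4966, 0.1857, 0.0588]
tcp_rot: [-3.093, 0.543, -0.003]
wrist_force: [0.2, -0.0, 0.7]
grip_width: 0.004
grasp_force: 0.0
```

Call:
carry_out:
  deltas:
    - [0,0,0.2,0,0,0,255]
    - [0,0,0.4,0,0,0,255]
    - [0,0,0.6,0,0,0,255]
    - [0,0,0.7,0,0,0,255]
    - [0,0,0.8,0,0,0,255]
    - [0,0,0.8,0,0,0,255]

```text
t: 2.93
eef_pos: [0.4956, 0.1853, 0.0495]
tcp_rot: [-3.093, 0.545, -0.0]
wrist_force: [-2.9, 2.7, 3.6]
grip_width: -0.001
grasp_force: 2.2
```

Call:
carry_out:
  deltas:
    - [0,0,0.1,0,0,0,255]
    - [0,0,0.2,0,0,0,255]
    - [0,0,0.3,0,0,0,255]
    - [0,0,0.4,0,0,0,255]
    - [0,0,0.4,0,0,0,255]

```text
t: 3.35
eef_pos: [0.4954, 0.1849, 0.0449]
tcp_rot: [3.094, -0.545, -0.001]
wrist_force: [-3.3, 2.4, 2.5]
grip_width: 0.005
grasp_force: 1.9
```

Call:
carry_out:
  deltas:
    - [0,0,0.1,0,0,0,255]
    - [0,0,0.2,0,0,0,255]
    - [0,0,0.3,0,0,0,255]
    - [0,0,0.4,0,0,0,255]
    - [0,0,0.4,0,0,0,255]

```text
t: 3.77
eef_pos: [0.4956, 0.1848, 0.041]
tcp_rot: [3.094, -0.545, -0.0]
wrist_force: [-2.9, 2.6, 2.4]
grip_width: 0.001
grasp_force: 1.6
```

Call:
carry_out:
  deltas:
    - [0,0,0.1,0,0,0,255]
    - [0,0,0.15,0,0,0,255]
    - [0,0,0.2,0,0,0,255]
    - [0,0,0.2,0,0,0,255]

```text
t: 4.1
eef_pos: [0.4958, 0.1848, 0.0398]
tcp_rot: [3.094, -0.544, 0.001]
wrist_force: [-4.4, 2.1, 7.2]
grip_width: 0.001
grasp_force: 4.5
```

Run:
```python
from h import *
b=manip.capture("side");a=manip.capture("top");w=manip.capture("wrist")
f=lambda c,x,y,W,H,s:cv2.resize(cv2.cvtColor(c["color"][y:y+H,x:x+W],cv2.COLOR_RGB2BGR),(W*s,H*s),interpolation=2)
cv2.imwrite("pics/p1.png",np.hstack([f(b,305,165,80,90,5),f(a,250,110,80,90,5)]))
save(w,"pw")
print(manip.get_obs()["wrist_force"],manip.get_obs()["eef_pos"])
```

```text
[-5.35803987  2.36241613  7.7384541 ] [0.49579799 0.18482024 0.03985718]
```

View pics/p1.png

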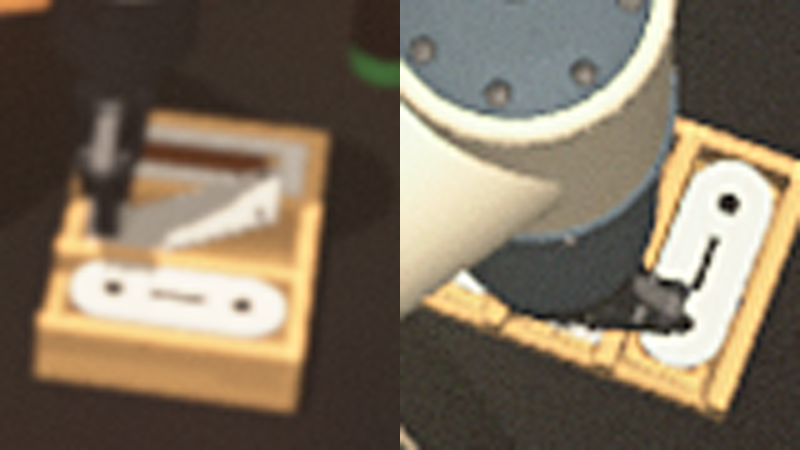

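The side view shows the middle plate tipped, with its far end raised (edge at (262,205)). The push force has risen to 7.7 N, so the tongue is at its stop. The neighbours lie flat. I'll back off and measure the tilt.

Call:
carry_out:
  deltas:
    - [0,0,-1,0,0,0,255]
    - [0,0,-3,0,0,0,200]
    - [0,0,-6,0,0,0,100]
    - [-1,0,-10,0,0,0,0]
    - [-2,0,-14,0,0,0,0]
    - [-3,0,-17,0,0,0,0]
    - [-3,0,-17,0,0,0,0]
    - [-3,0,-17,0,0,0,0]
    - [-3,0,-17,0,0,0,0]

```text
t: 5.0
eef_pos: [0.4674, 0.1947, 0.2092]
tcp_rot: [3.094, -0.545, 0.0]
wrist_force: [0.2, 0.1, -1.7]
grip_width: 1.0
grasp_force: 0.0
```

Run:
```python
from h import *
b=manip.capture("side");w=manip.capture("wrist")
f=lambda c,x,y,W,H,s:cv2.resize(cv2.cvtColor(c["color"][y:y+H,x:x+W],cv2.COLOR_RGB2BGR),(W*s,H*s),interpolation=2)
cv2.imwrite("pics/p2.png",np.hstack([f(b,310,175,70,75,5),f(w,150,60,225,188,2)[:375]]))
o=manip.get_obs();print(o["t"],o["eef_pos"],o["wrist_force"],o["grip_width"])
c0=np.array([.536,.171]);e=np.array([np.cos(np.radians(20)),-np.sin(np.radians(20))]);n=np.array([e[1],-e[0]])
# predicted +x end corners of top face, tilt 29 deg about axle 10 mm back
t=np.radians(29)
for s in(1,-1):
    xy=c0+e*(-.010+.065*np.cos(t)-.002)+n*.022*s; p=[*xy,.034+.065*np.sin(t)]
    print(np.round(p,4),proj(b,p),proj(w,p), "crop",(proj(b,p)-[310,175])*5,(proj(w,p)-[150,60])*2+[350,0])
```

```text
5.1 [0.46717832 0.1944569  0.20808758] [ 0.24759232  0.03232172 -0.7722936 ] 0.9982468350362693
[0.5706 0.135  0.0655] [358.90013972 208.84977753] [302.22547694  59.93126916] crop [244.50069862 169.24888764] [ 6.54450954e+02 -1.37461689e-01]
[0.5857 0.1763 0.0655] [360.36693619 198.46400282] [248.58155752  59.94041468] crop [251.83468094 117.3200141 ] [ 5.47163115e+02 -1.19170636e-01]
```

View pics/p2.png

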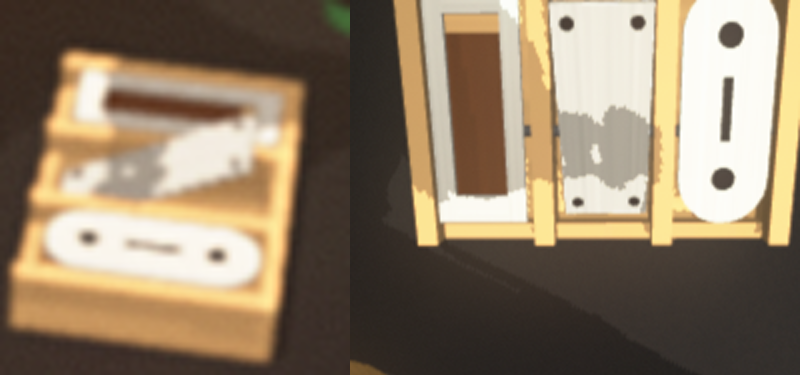

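The plate stays up. Its raised corners lie within about 3 mm of the 29° prediction in both views: side crop (250,117) and (252,170), wrist crop row 2, columns 553–655. Next is the tilted grasp.

Run:
```python
from h import *
c0=np.array([.536,.171]);a=np.radians(20);e=np.array([np.cos(a),-np.sin(a),0]);t=np.radians(29)
rot=toolrot(-20,29);z=rot.as_matrix()[:,2]
G=np.r_[c0,.034]+e*(-.011+.052*np.cos(t))+np.array([0,0,.052*np.sin(t)-.002])
T=G-.003*z;print(G,T,z)
print(delta(T-.07*z,rot))
```

```text
[0.56840081 0.15920707 0.0572101 ] [0.5670341  0.15970451 0.05983396] [ 0.45557202 -0.16581466 -0.87461971]
[ 7.19 -0.17  8.69  0.03  5.81  0.01]
```

Call:
carry_out:
  deltas:
    - [2,0,1,0,1.4,0,0]
    - [4,-0.1,3,0,2.8,0,0]
    - [6,-0.2,6,0,4.2,0,0]
    - [7.2,-0.2,8.7,0,5.5,0,0]
    - [7.2,-0.2,8.7,0,5.8,0,0]
    - [7.2,-0.2,8.7,0,5.8,0,0]
    - [7.2,-0.2,8.7,0,5.8,0,0]
    - [7.2,-0.2,8.7,0,5.8,0,0]

```text
t: 5.77
eef_pos: [0.5358, 0.1719, 0.1216]
tcp_rot: [2.914, -0.513, 0.752]
wrist_force: [0.1, -0.0, 1.7]
grip_width: 1.0
grasp_force: 0.0
```

Call:
carry_out:
  deltas:
    - [0,0,2,0,0,0,0]
    - [0,0,4,0,0,0,0]
    - [0,0,5.5,0,0,0,0]
    - [0,0,6.5,0,0,0,0]
    - [0,0,7,0,0,0,0]
    - [0,0,7,0,0,0,0]
    - [0,0,7,0,0,0,0]

```text
t: 6.35
eef_pos: [0.569, 0.1609, 0.0619]
tcp_rot: [2.915, -0.515, 0.756]
wrist_force: [0.5, -0.3, 0.2]
grip_width: 0.998
grasp_force: 0.0
```

Run:
```python
from h import *
b=manip.capture("side");w=manip.capture("wrist")
f=lambda c,x,y,W,H,s:cv2.resize(cv2.cvtColor(c["color"][y:y+H,x:x+W],cv2.COLOR_RGB2BGR),(W*s,H*s),interpolation=2)
cv2.imwrite("pics/p3.png",np.hstack([f(b,310,165,70,84,5),f(w,0,0,560,420,1)]))
o=manip.get_obs();print(o["t"],o["eef_pos"],o["wrist_force"],delta([.5670,.1597,.0598],toolrot(-20,29)))
```

```text
6.45 [0.56857321 0.16139899 0.06216572] [-0.36452904 -0.4069089   0.12645297] [-0.19  0.21  0.16 -0.02 -0.01 -0.01]
```

View pics/p3.png

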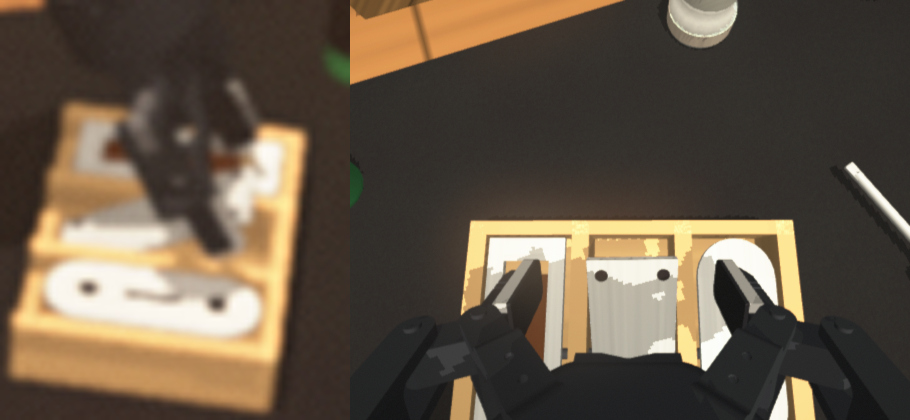

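The wrist view shows the pads at (520,270) and (735,270), either side of the raised end (edges 587–677). The plate is about 2 mm to the right of centre, which agrees with the pose reading. The combined picture came out wider than 800 px, so I'll keep later ones smaller. Shift slightly and close.

Call:
carry_out:
  deltas:
    - [-0.1,0.2,0.1,0,0,0,0]
    - [-0.1,0.2,0.1,0,0,0,60]
    - [-0.1,0.2,0.1,0,0,0,100]
    - [-0.1,0.2,0.1,0,0,0,140]
    - [-0.1,0.2,0.1,0,0,0,180]
    - [-0.1,0.2,0.1,0,0,0,220]
    - [-0.1,0.2,0.1,0,0,0,255]
    - [-0.1,0.2,0.1,0,0,0,255]
    - [-0.1,0.2,0.1,0,0,0,255]
    - [-0.1,0.2,0.1,0,0,0,255]
    - [-0.1,0.2,0.1,0,0,0,255]
  force: 60

```text
t: 7.37
eef_pos: [0.5668, 0.1592, 0.0598]
tcp_rot: [2.915, -0.513, 0.754]
wrist_force: [-1.4, 0.3, 2.1]
grip_width: 0.491
grasp_force: 60.3
```

Call:
carry_out:
  deltas:
    - [0.25,0,-0.45,0,0,0,255]
    - [0.7,0,-1.3,0,0,0,255]
    - [1.45,0,-2.6,0,0,0,255]
    - [2.4,0,-4.4,0,0,0,255]
    - [3.9,0,-7,0,0,0,255]
    - [5.3,0,-9.6,0,0,0,255]
    - [5.8,0,-10.5,0,0,0,255]
    - [5.8,0,-10.5,0,0,0,255]

```text
t: 8.03
eef_pos: [0.5676, 0.1607, 0.1829]
tcp_rot: [2.918, -0.515, 0.76]
wrist_force: [0.7, -0.1, -1.8]
grip_width: 0.489
grasp_force: 60.8
```

Run:
```python
from h import *
yaw=-15.3;y=np.radians(yaw);rot=toolrot(yaw,0)
B=np.array([.5625,-.2215,.045]);e=np.array([np.cos(y),np.sin(y),0])
T=B+e*.042+[0,0,.002+.003+.10]
o=manip.get_obs();print(o["t"],o["eef_pos"],o["grip_width"],o["grasp_force"],T);print(delta(T,rot))
```

```text
8.0333 [0.56760522 0.16070991 0.1828734 ] 0.4885178646687177 60.833526849746704 [ 0.60301141 -0.23258267  0.15      ]
[13.1  35.78 10.86  0.18 -5.83 -0.92]
```

Call:
carry_out:
  deltas:
    - [0.5,1.5,0.4,0,-0.2,0,255]
    - [1.5,4,1.2,0,-0.6,-0.1,255]
    - [2.6,7,2.1,0,-1.1,-0.2,255]
    - [3.9,10.5,3.2,0.03,-1.7,-0.3,255]
    - [5.1,14,4.2,0.07,-2.3,-0.4,255]
    - [6.4,17.5,5.3,0.1,-2.8,-0.5,255]
    - [7.7,21,6.4,0.1,-3.4,-0.5,255]
    - [9,24.5,7.4,0.12,-4,-0.6,255]
    - [10.2,28,8.5,0.14,-4.6,-0.7,255]
    - [11.5,31.3,9.5,0.16,-5.1,-0.8,255]
    - [12.4,34,10.3,0.17,-5.6,-0.9,255]
    - [13.1,35.8,10.9,0.18,-5.8,-0.92,255]
    - [13.1,35.8,10.9,0.18,-5.8,-0.92,255]
    - [13.1,35.8,10.9,0.18,-5.8,-0.92,255]
    - [13.1,35.8,10.9,0.18,-5.8,-0.92,255]

```text
t: 9.28
eef_pos: [0.6008, -0.2343, 0.1463]
tcp_rot: [3.109, -0.42, -0.005]
wrist_force: [-0.4, -0.6, 0.2]
grip_width: 0.496
grasp_force: 60.9
```

Run:
```python
from h import *
b=manip.capture("side");a=manip.capture("top");w=manip.capture("wrist")
f=lambda c,x,y,W,H,s:cv2.resize(cv2.cvtColor(c["color"][y:y+H,x:x+W],cv2.COLOR_RGB2BGR),(W*s,H*s),interpolation=2)
save(w,"w4");save(a,"a4");save(b,"b4")
cv2.imwrite("pics/p4.png",np.vstack([np.hstack([f(b,345,230,100,100,3),f(a,400,80,100,100,3)]),f(w,0,0,600,420,1)[:300,:600]]) if 0 else np.hstack([np.vstack([f(b,345,230,100,120,2),f(a,400,90,100,90,2)]),w["color"][:,:,::-1]]))
o=manip.get_obs();print(o["t"],o["eef_pos"],o["grip_width"],delta([.6030,-.2326,.15],toolrot(-15.3)))
```

```text
9.4333 [ 0.60134606 -0.23340188  0.14791119] 0.490825288397187 [ 0.14 -0.12 -0.21  0.06  0.01  0.  ]
```

View pics/p4.png

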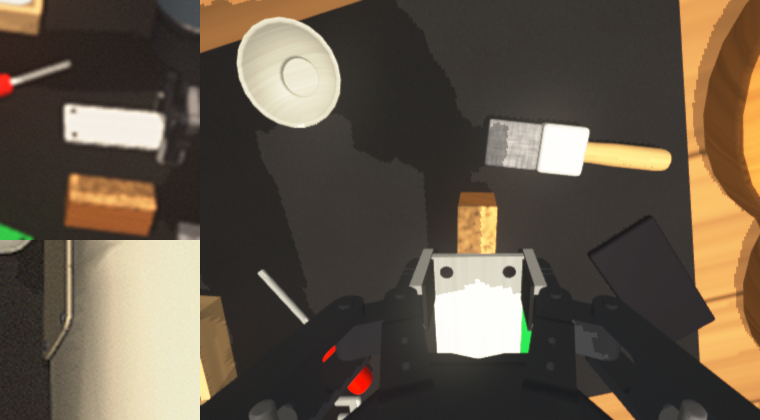

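The plate is held level above the block. In the wrist part of the picture, which is shifted 200 px, its end is at row 254, columns 434–524. The block's cork far end is at row 206, columns 458–496. Now I'll measure the block and plate from this view.

Run:
```python
from h import *
w=manip.capture("wrist");hsv=cv2.cvtColor(w["color"],cv2.COLOR_RGB2HSV)
m=((hsv[...,1]>60)&(hsv[...,2]>120)&(hsv[...,0]<25)).astype(np.uint8)
for v in range(192,252,6):
    x=np.where(m[v,240:320])[0]+240
    if len(x): L,Rr=ray(w,x[0]-.5,v,.045),ray(w,x[-1]+.5,v,.045);print(v,x[0],x[-1],L[:2].round(4),Rr[:2].round(4),np.linalg.norm(L-Rr).round(4), ((L+Rr)/2)[:2].round(4))
for v in range(190,214,2): print(v,w["color"][v,275])
for v in range(246,270,3): print(v,w["color"][v,260:300].mean(0).round())
for v in(262,268,275,300): 
    x=np.where(w["color"][v,215:345].min(1)>140)[0]+215; print(v,x[0],x[-1])
z=manip.get_obs()["eef_pos"][2]-.001
p=[ray(w,u,v,z) for u,v in((234,254),(324,254),(246,272),(309,272))];print(np.round(p,4))
s=manip.capture("side");hs=cv2.cvtColor(s["color"],cv2.COLOR_RGB2HSV)
m=((hs[...,1]<60)&(hs[...,2]>150)).astype(np.uint8);q=np.zeros_like(m);q[270:315,370:430]=m[270:315,370:430]
k=max(cv2.findContours(q,0,2)[0],key=cv2.contourArea);bp=cv2.boxPoints(cv2.minAreaRect(k));print(bp);print(np.round([ray(s,*t,z) for t in bp],4))
```

```text
198 260 294 [ 0.6159 -0.2231] [ 0.6085 -0.2501] 0.028 [ 0.6122 -0.2366]
204 259 295 [ 0.6113 -0.2209] [ 0.6034 -0.2497] 0.0298 [ 0.6073 -0.2353]
210 258 297 [ 0.6066 -0.2187] [ 0.598 -0.25 ] 0.0324 [ 0.6023 -0.2343]
216 258 297 [ 0.6016 -0.2172] [ 0.593  -0.2487] 0.0327 [ 0.5973 -0.233 ]
222 258 297 [ 0.5966 -0.2157] [ 0.5879 -0.2474] 0.0329 [ 0.5923 -0.2316]
228 258 296 [ 0.5915 -0.2142] [ 0.583  -0.2453] 0.0323 [ 0.5872 -0.2298]
234 258 296 [ 0.5864 -0.2127] [ 0.5778 -0.244 ] 0.0325 [ 0.5821 -0.2284]
240 258 296 [ 0.5811 -0.2112] [ 0.5725 -0.2427] 0.0327 [ 0.5768 -0.2269]
246 258 296 [ 0.5758 -0.2096] [ 0.5671 -0.2413] 0.0329 [ 0.5715 -0.2255]
190 [55 46 41]
192 [107  69  41]
194 [139  87  45]
196 [136  84  41]
198 [143  89  44]
200 [140  87  43]
202 [141  88  44]
204 [133  85  44]
206 [153 110  64]
208 [192 138  79]
210 [192 138  79]
212 [176 126  72]
246 [215. 166.  98.]
249 [212. 166.  99.]
252 [208. 166. 103.]
255 [155. 150. 137.]
258 [221. 216. 198.]
261 [222. 217. 199.]
264 [222. 217. 199.]
267 [222. 217. 200.]
262 234 321
268 234 321
275 235 321
300 235 320
[[ 0.62   -0.2176  0.1472]
 [ 0.6088 -0.2585  0.1472]
 [ 0.6094 -0.2203  0.1472]
 [ 0.6013 -0.2494  0.1472]]
[[375.49536 299.30396]
 [377.1239  280.576  ]
 [427.698   284.97375]
 [426.06946 303.70172]]
[[ 0.4975 -0.2287  0.1472]
 [ 0.5143 -0.1828  0.1472]
 [ 0.6089 -0.2084  0.1472]
 [ 0.5887 -0.2529  0.1472]]
```

The block centre comes to about (0.5645, −0.2237), with the measured width of 32.5 mm matching the given 32. The plate's centre is about 41 mm behind the TCP, as intended. I'll go down to just above it and correct there.

Run:
```python
from h import *
o=manip.get_obs();print(o["eef_pos"],delta([.6045,-.2348,.065],toolrot(-15.6)))
```

```text
[ 0.6015308  -0.23351502  0.1482262 ] [ 0.32  0.01  8.32  0.05 -0.    0.07]
```

Call:
carry_out:
  deltas:
    - [0.3,0,1,0.05,0,0.07,255]
    - [0.3,0,3,0.05,0,0.07,255]
    - [0.3,0,5,0.05,0,0.07,255]
    - [0.3,0,6.8,0.05,0,0.07,255]
    - [0.3,0,7.8,0.05,0,0.07,255]
    - [0.3,0,8.3,0.05,0,0.07,255]
    - [0.3,0,8.3,0.05,0,0.07,255]
    - [0.3,0,8.3,0.05,0,0.07,255]
    - [0.3,0,8.3,0.05,0,0.07,255]

```text
t: 10.28
eef_pos: [0.6052, -0.2359, 0.0662]
tcp_rot: [3.111, -0.429, 0.003]
wrist_force: [-0.0, -0.6, -0.4]
grip_width: 0.488
grasp_force: 60.9
```

Run:
```python
from h import *
w=manip.capture("wrist");b=manip.capture("side");save(w,"w5")
f=lambda c,x,y,W,H,s:cv2.resize(cv2.cvtColor(c["color"][y:y+H,x:x+W],cv2.COLOR_RGB2BGR),(W*s,H*s),interpolation=2)
cv2.imwrite("pics/p5.png",np.hstack([f(b,355,285,100,75,4),f(w,180,180,200,150,2)]))
o=manip.get_obs();print(o["t"],o["eef_pos"],o["wrist_force"],delta([.6045,-.2348,.051],toolrot(-15.6)))
```

```text
10.3833 [ 0.60502324 -0.23579861  0.06608927] [-0.18539942  0.19427242 -1.42176545] [-0.08 -0.08  1.51  0.   -0.02 -0.02]
```

View pics/p5.png

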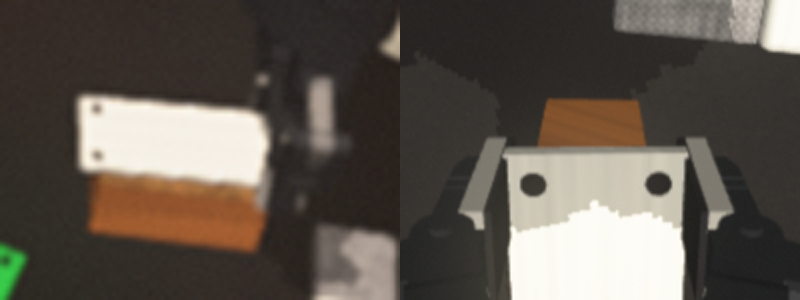

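The side crop shows the plate above the block, overhanging both ends. The wrist crop shows the plate end (504–688, mid 596) centred over the block's end face (540–645, mid 593). Lower to contact.

Call:
carry_out:
  deltas:
    - [-0.08,-0.08,0.5,0,0,0,255]
    - [-0.08,-0.08,0.9,0,0,0,255]
    - [-0.08,-0.08,1.2,0,0,0,255]
    - [-0.08,-0.08,1.3,0,0,0,255]
    - [-0.08,-0.08,1.3,0,0,0,255]
    - [-0.08,-0.08,1.3,0,0,0,255]

```text
t: 10.88
eef_pos: [0.6037, -0.2347, 0.0517]
tcp_rot: [3.112, -0.429, -0.001]
wrist_force: [-0.7, 0.0, -0.1]
grip_width: 0.487
grasp_force: 60.9
```

Call:
carry_out:
  deltas:
    - [0,0,0.1,0,0,0,255]
    - [0,0,0.15,0,0,0,255]
    - [0,0,0.15,0,0,0,255]

```text
t: 11.13
eef_pos: [0.6037, -0.2347, 0.0503]
tcp_rot: [3.112, -0.429, -0.001]
wrist_force: [0.6, 1.1, -1.0]
grip_width: 0.49
grasp_force: 60.9
```

Call:
carry_out:
  deltas:
    - [0,0,0.1,0,0,0,255]
    - [0,0,0.1,0,0,0,255]
    - [0,0,0.1,0,0,0,255]

```text
t: 11.38
eef_pos: [0.6037, -0.2347, 0.0493]
tcp_rot: [3.112, -0.429, -0.001]
wrist_force: [-0.3, 0.1, -0.7]
grip_width: 0.493
grasp_force: 60.9
```

Call:
carry_out:
  deltas:
    - [0,0,0.1,0,0,0,255]
    - [0,0,0.1,0,0,0,255]
    - [0,0,0.1,0,0,0,255]

```text
t: 11.63
eef_pos: [0.6038, -0.2347, 0.0492]
tcp_rot: [3.112, -0.429, 0.0]
wrist_force: [-2.7, 1.2, 5.4]
grip_width: 0.494
grasp_force: 61.4
```

Contact: the push rose to 5.4 N at about the expected height. Open gradually and rise.

Call:
carry_out:
  deltas:
    - [0,0,-0.08,0,0,0,130]
    - [0,0,-0.08,0,0,0,115]
    - [0,0,-0.08,0,0,0,90]
    - [0,0,-0.08,0,0,0,50]
    - [0,0,-0.08,0,0,0,0]
    - [0,0,-0.08,0,0,0,0]
    - [0,0,-0.08,0,0,0,0]
    - [0,0,-0.08,0,0,0,0]

```text
t: 12.3
eef_pos: [0.6037, -0.2347, 0.0491]
tcp_rot: [3.112, -0.429, -0.001]
wrist_force: [-0.0, 0.4, 0.0]
grip_width: 0.999
grasp_force: 0.0
```

Call:
carry_out:
  deltas:
    - [0,0,-1,0,0,0,0]
    - [0,0,-3,0,0,0,0]
    - [0,0,-6,0,0,0,0]
    - [-2,0,-10,0,0,0,0]
    - [-6,0,-13,0,0,0,0]
    - [-10,0,-15,0,0,0,0]
    - [-12,0,-15,0,0,0,0]
    - [-12,0,-15,0,0,0,0]
    - [-12,0,-15,0,0,0,0]

```text
t: 13.05
eef_pos: [0.4875, -0.202, 0.2016]
tcp_rot: [3.112, -0.428, 0.005]
wrist_force: [0.8, -1.0, 0.2]
grip_width: 0.996
grasp_force: 0.0
```

Run:
```python
from h import *
w=manip.capture("wrist");b=manip.capture("side")
f=lambda c,x,y,W,H,s:cv2.resize(cv2.cvtColor(c["color"][y:y+H,x:x+W],cv2.COLOR_RGB2BGR),(W*s,H*s),interpolation=2)
cv2.imwrite("pics/p6.png",np.hstack([np.vstack([f(b,365,295,80,65,4),f(b,305,175,80,45,4)])[:420],w["color"][:420,80:560,::-1]]))
hsv=cv2.cvtColor(w["color"],cv2.COLOR_RGB2HSV);m=((hsv[...,1]<60)&(hsv[...,2]>130)).astype(np.uint8)
for k in cv2.findContours(m,0,2)[0]:
    if cv2.contourArea(k)>800:
        r=cv2.minAreaRect(k);p=np.array([ray(w,*q,.049) for q in cv2.boxPoints(r)]);print(np.round(r[0]),p.mean(0).round(4),np.round(p[:,:2],4).tolist())
o=manip.get_obs();print(o["t"],o["eef_pos"],o["wrist_force"],o["grip_width"])
```

```text
[217. 301.] [ 0.3897 -0.1058  0.049 ] [[0.4126, -0.0807], [0.3958, -0.141], [0.3665, -0.1318], [0.3839, -0.0697]]
[278. 106.] [ 0.5631 -0.2233  0.049 ] [[0.6226, -0.2169], [0.6106, -0.2596], [0.5029, -0.2325], [0.5165, -0.184]]
[333.  21.] [ 0.6181 -0.2861  0.049 ] [[0.6434, -0.2521], [0.6224, -0.3266], [0.5924, -0.3215], [0.6141, -0.2441]]
13.15 [ 0.48860683 -0.20222552  0.19974842] [-0.43247399 -0.08341999  0.60465559] 0.9980231316361428
```

View pics/p6.png

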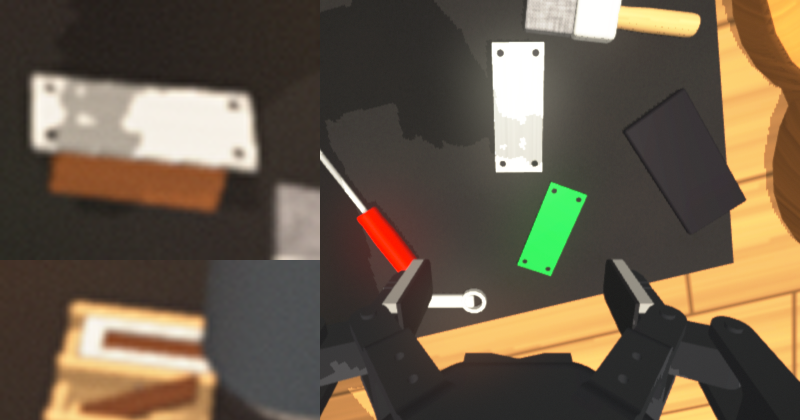

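The side view shows the plate lying flat on the block, overhanging both ends. The wrist view shows it straight, centre (278,106), with the fingers clear and the look-alike untouched. I'll check the centring numerically after retreating, using the same cameras that saw the bare block.

Call:
carry_out:
  deltas:
    - [-2,-3,-2,0,0,0,0]
    - [-5,-7,-4,0,0,0,0]
    - [-8,-11,-5,0,0,0,0]
    - [-10,-15,-5,0,0,0,0]
    - [-10,-19,-5,0,0,0,0]
    - [-10,-22,-5,0,0,0,0]
    - [-10,-22,-5,0,0,0,0]
    - [-10,-22,-5,0,0,0,0]
    - [-10,-22,-5,0,0,0,0]

```text
t: 13.9
eef_pos: [0.4521, 0.0372, 0.2485]
tcp_rot: [3.111, -0.426, -0.003]
wrist_force: [-0.1, -0.8, 0.2]
grip_width: 1.0
grasp_force: 0.0
```

Run:
```python
from h import *
o=manip.get_obs();print(o["t"],o["eef_pos"])
ref=cv2.cvtColor(cv2.imread("pics/side0.png"),4);reft=cv2.cvtColor(cv2.imread("pics/top0.png"),4)
y=np.radians(-15.5);e=np.array([np.cos(y),np.sin(y)]);n=np.array([e[1],-e[0]])
for nm,bx in(("side",(360,290,445,370)),("top",(420,118,475,182))):
    c=manip.capture(nm);x0,y0,x1,y1=bx
    def big(m,f=1):
        q=np.zeros(m.shape,np.uint8);q[y0:y1,x0:x1]=m[y0:y1,x0:x1]
        q=cv2.morphologyEx(q,cv2.MORPH_OPEN,np.ones((3,3)));q[y0:y1,x0:x1]=cv2.morphologyEx(q[y0:y1,x0:x1],cv2.MORPH_CLOSE,np.ones((7,7)))
        return max(cv2.findContours(q,0,2)[0],key=cv2.contourArea)
    h=cv2.cvtColor(c["color"],cv2.COLOR_RGB2HSV);k=big((h[...,1]<70)&(h[...,2]>105)).reshape(-1,2)
    P=np.array([ray(c,*t,.049)[:2] for t in k]);a,b=P@e,P@n
    print(nm,"plate along",a.min(),a.max(),(a.min()+a.max())/2,"across",(b.min()+b.max())/2,b.max()-b.min())
    r=ref if nm=="side" else reft
    h=cv2.cvtColor(r,cv2.COLOR_RGB2HSV);k=big((h[...,1]>70)&(h[...,2]>150)).reshape(-1,2)
    P=np.array([ray(c,*t,.045)[:2] for t in k]);a,b=P@e,P@n
    print(nm,"block along",a.min(),a.max(),(a.min()+a.max())/2,"across",(b.min()+b.max())/2,b.max()-b.min())
```

```text
13.9 [0.45210135 0.03723159 0.24848253]
side plate along 0.5449676943600839 0.6596266098877446 0.6022971521239142 across 0.06317939811777626 0.050549133665115445
side block along 0.5590272370460757 0.6472324368619481 0.6031298369540119 across 0.07596875117610609 0.06513715339160214
top plate along 0.5433701566061414 0.6850525015850301 0.6142113290955857 across 0.07846232455602228 0.07556356066091417
top block along 0.5566082967522232 0.6444819336342624 0.6005451151932428 across 0.06233265657256708 0.0351304458633231
```

Within about 1 mm lengthwise the plate is centred: side view 0.6023 against block 0.6031, and about 13 mm overhang at the near end against the ideal 12.5. Across, 0.063 against 0.062. The top view's far-end plate figure is spoiled by the brush touching the mask. Handing in.

```bash
python3 -c "
from h import *
print(manip.sign_off())"
```

```text
the job is handed in; nothing more can be done
None
```

The cover plate was tipped up, taken by its raised end, laid flat and lengthwise on the polishing block about 1 mm from centre, and released at about 14 s, with the other two plates left in their pockets; the job is handed in, and no verdict was returned.

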